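# Zero the angle dial, then draw and hold the turntable's index pin

## Robot

A 6-joint arm with a two-finger parallel gripper is mounted at the origin on the work surface. World frame = base frame: x ahead of the robot, y to its left, z up, the work surface at z = 0. Lengths are in m, angles in rad, forces in N, time in s.
With the tool pointing down it reaches from about 0.225 to 0.875 m from the base axis. Payload 3.4 kg.
Tool frame: the origin (TCP) lies on the centre line of the jaws, within the pads' length; the fingertips stand 17 mm ahead of it and the grasp point (between the pads) lies 2 mm behind it (manip.tip_extent is the distance from the TCP to the fingertips, in m); z points along the fingers, y is the line along which they close (so a half turn about z gives the same grasp; the last joint's range is limited). The gripper opens to 85 mm and grips with 20 to 120 N. Pads are 22 mm wide; open, the fingers measure 114 mm over their backs; the gripper's body (76 mm by 85 mm) begins 54 mm behind the grasp point. The pads swing forward as they close: fully open they stand 13 mm farther back than shut.
Start: joints at [1.07, 0.276, 1.505, -0, 1.361, -0.121], TCP at [0.213, 0.534, 0.248] pointing down, gripper open.
Joint ranges: [-2.89, 2.89], [-0.75, 2.08], [0.22, 2.7], [-1.18, 4.32], [0.11, 2.71], [-2.7, 2.7]. Speed limits (rad/s): [2.57, 2.57, 3.14, 3.14, 3.14, 3.14].

## Interface

Orientations are given as a rotation vector (axis times angle).
In Python, from rig import manip gives the robot as it stands.
- The arm moves only by the tool carry_out, never from a script. Its argument "steps" is a list of rows, each a list of 7 numbers: the gripper's target within -1 to 1 (shut at 1, half-way at 0, fully open at -1), then the shift along the tool's x, y, z in m, then the turn, a rotation vector about the tool's x, y, z in rad. A call has 1 to 20 rows; each row shifts and turns the commanded pose from where the row before left it, along the tool's axes as they then stand; what a row does not reach is not made up. A row lasts 1/8 s, in which the tool goes at most 62.5 mm and 10.7 degrees, less where a joint would pass 70% of its speed; a pose out of reach is approached as far as the arm can. A call with a gripper value outside its range is refused whole. The fingers move at their own pace and stop on an object; "grip_force" is the grip in N (left out, the last holds). Time passes only in rows, so rows that do not move let the fingers close. It gives the time, the measured TCP pose, the force, the opening and the grip force at its end, in the units of the state.
- manip.get_obs(): the state, without advancing time (a new reading comes with each control period).
- manip.camera(name): name is "scene" or "top" or "wrist"; returns the picture (420x560x3 uint8, red, green, blue); there is no depth.
- manip.get_calibration(name): a dict with "camera_matrix" (3x3 intrinsics, pixels), "extrinsics" (4x4, takes a point from camera to world coordinates); the wrist camera has in their place "hand_eye" (4x4, takes a point from camera to tool coordinates, whose origin is the TCP and whose axes are the flange's). Camera axes: x right, y down, z forward; pixel columns grow to the right and rows downward; lengths in m; the calibration is good to about 2 mm. A picture is of the moment at which its call begins: read the wrist's pose just before it. get_calibration takes no time and is no camera call.
- manip.sign_off(): hands the job in; it is judged then, once.
The state is a dict: "time": time; "joint_pos": joint angles; "qd": joint speeds; "joint_torque": joint torques, N m; "position": TCP position; "tool_rot": TCP orientation; "contact_force": force on the tool from outside, world axes, zero at the start; "torque": the same for the moment, N m; "width": finger opening in m; "finger_force": force on a finger pad.
Only numpy, scipy, OpenCV 4.12 (cv2) and the standard library are available. Lean on these libraries where they do the work, as an engineer would, in place of code of your own. Each camera call takes 0.05 s, during which the arm holds its last target. There are 200 camera calls.

## Task

The modelling turntable is locked at its station by a sprung index pin. With the pin still seated, turn the bar knob of the angle dial until its pointer reads zero, then let go of it. Then pull the black mushroom knob of the index pin straight up, fully back to its stop, and finish while holding it there in the gripper, so that a colleague can turn the table; the dial must still read zero, and everything else on the bench stays where it is.

Things in the scene. Friction and masses are not known exactly. Their poses are not given: they have to be found in the camera images.
- pull_knob (a point): centre of the black mushroom head of the index pin knob: round, 30 mm across, 18 mm high, top 11 mm above this point; below it a neck 16 mm across, 17 mm long, then a steel collar 18 mm across, 8 mm high, on a grey post arm 40 mm wide, its top 36 mm below this point when seated. Moves straight up with the pin. z axis up, x axis along the arm, away from the foot of the post.
- plunger (a joint): travel of the index pin, m: 0 = seated in the turntable's hole, grows as the knob is pulled straight up, 0.022 = fully back at its stop. A spring pulls it down with 6 N when seated, rising to about 13 N fully back; it snaps home if let go.
- pin_tip (a point): lower end of the steel index pin, 10 mm across, visible in the gap between post arm and turntable rim; 12 mm deep in its hole when seated, 10 mm above the rim when fully back.
- seat_hole (a point): mouth of the hole in the turntable's rim under the pin, 60 mm above the bench; fixed.
- dial_grip (a point): on the vertical axis of the black bar knob of the dial, at grip height. Bar 42 mm long (x axis of this point), 14 wide (y), 32 high, top 14 mm above this point; its foot, a 44 mm disc, has its top 18 mm below; the dial face, 88 mm across, lies 27 mm below, on a grey post. A thin black pointer sticks out at the -x end of the bar; a white line on top lies at that end.
- dial (a joint): pointer angle, rad, positive counter-clockwise seen from above: 0 = on the zero mark, the longest and thickest mark, beside a small steel block at the rim, on the side over the foot of its post (-x of the board). Other marks are 15 degrees apart. It starts 0.5 to 1.7 rad counter-clockwise of zero, has stops at +-2.6, and stays where left (friction 0.04 N m).
- board: plywood baseboard, 380 x 300 x 20 mm, fixed to the bench, with the turntable (aluminium disc 280 mm across, rim top 60 mm above the bench, does not move) and both posts; origin on the bench midway between the axes of pin and dial, which lie 89 mm to either side along its y axis (either one on either side); x axis towards the turntable centre, 89 mm away.
- mould: bystander: open plaster mould block 110 x 85 x 36 mm lying loose on the turntable, top 99 mm above the bench; origin at the centre of its underside.
- paint_jar: bystander: small terracotta-brown jar with black cap, 38 mm across, 55 mm high, on the front edge of the baseboard, between the feet of the posts; origin at the centre of its underside.
- squeeze_bottle: bystander: white bottle, 72 mm across, 170 mm high, to the left; origin at the centre of its underside.
- tub: bystander: white tub with lid, 110 mm across, 100 mm high, to the right; origin at the centre of its underside.
- ink_bottle: bystander: small blue bottle with white cap, 40 mm across, 60 mm high, to the left; origin at the centre of its underside.
- palette_knife: bystander: palette knife 250 mm long with a dark wooden handle, lying on the cardboard sheet to the right; origin in its length.
- paddle: bystander: flat wooden modelling paddle 160 x 30 x 14 mm, lying to the left; origin at the centre of its underside.

How it is judged:
On the way, in this order (a step that is already met when the one before it is completed fails the run):
1. the dial reads zero (within 0.09 rad) and is let go of, the pin still seated (value of joint dial between -0.09 and 0.09 rad and value of joint plunger below 0.004 m and contact force between the fingers and dial below 0.1 N and velocity of joint dial between -0.1 and 0.1 rad/s), for 0.2 s.
2. the pin is drawn fully back, the knob in the fingers (value of joint plunger above 0.018 m and contact force between the fingers and plunger above 2 N), for 0.2 s.
At the end, for the whole second after the job is handed in: The gripper's fingers hold the pin's knob with the pin drawn back at least 18 of its 22 mm, its tip at least 5 mm above the hole, through the last second; the dial reads zero within 0.09 rad (5 degrees) and is not touched (all of step 2 and value of joint dial between -0.09 and 0.09 rad and z of pin_tip in the frame of seat_hole above 0.005 m and contact force between each of the arm, the fingers and dial below 0.1 N); the arm keeps its last pose, push and grip.
It fails at once if the pin is drawn (over 6 mm) while the dial is off zero by more than 0.12 rad (value of joint plunger above 0.006 m and (value of joint dial above 0.12 rad or value of joint dial below -0.12 rad)).
It fails at once if a bystander is moved by more than 20 mm (distance of any of mould, paint_jar, squeeze_bottle, tub, ink_bottle, palette_knife, paddle from where it was at the start of the episode above 0.02 m).
It also fails if it takes over 59 s, if anything falls off the work surface, if the arm or the gripper's body presses on something with over 40 N, if the wrist force passes 120 N, or if a joint passes its speed limit or range.

## Working session

There is one attempt and no reset: what is moved stays moved. The work goes in short steps, Python scripts to look and compute and a tool call to move; the robot and the scene stay as the last step left them, time stands still between calls to the robot, and variables do not carry over. Pictures are saved under pics/ and viewed, at most 10 in all, crops included, and the job is handed in when it is done.

Besides the shell and the picture viewer there is one more tool, called after "Emit:" in YAML: its name, and indented under it one key for each argument. carry_out: Moves the arm, as the interface text tells. Its arguments: {"type":"object","properties":{"steps":{"type":"array","items":{"type":"array","items":{"type":"number"}}},"grip_force":{"type":"number"}},"required":["steps"]}

```bash
mkdir -p pics
python3 - <<'E'
from rig import manip
import cv2,numpy as np
np.set_printoptions(precision=4,suppress=True)
o=manip.get_obs();print(o['time'],o['position'],o['tool_rot'],o['width'])
for n in ['top','scene']:
    im=manip.camera(n);cv2.imwrite(f'pics/{n}0.png',im[:,:,::-1]);c=manip.get_calibration(n);print(c['camera_matrix'],c['extrinsics'])
print(manip.get_calibration('wrist'))
E
```

```text
0.0 [0.2129 0.5336 0.2475] [-0.5929 -3.0846  0.0026] 0.08509894831982093
[[405.338    0.     286.1209]
 [  0.     405.338  210.2804]
 [  0.       0.       1.    ]] [[-0.0032 -0.9811  0.1935  0.284 ]
 [-1.      0.0037  0.0023 -0.0137]
 [-0.003  -0.1935 -0.9811  1.1497]
 [ 0.      0.      0.      1.    ]]
[[395.5347   0.     280.863 ]
 [  0.     395.5347 205.7096]
 [  0.       0.       1.    ]] [[ 0.0199  0.6135 -0.7894  1.3337]
 [ 0.9998 -0.0201  0.0096 -0.0339]
 [-0.01   -0.7894 -0.6138  0.7695]
 [ 0.      0.      0.      1.    ]]
{'camera_matrix': array([[335.6806,   0.    , 280.9398],
       [  0.    , 335.6806, 212.406 ],
       [  0.    ,   0.    ,   1.    ]]), 'hand_eye': array([[-0.0007, -0.9574, -0.2887,  0.0737],
       [ 1.    , -0.0006, -0.0006, -0.0009],
       [ 0.0004, -0.2887,  0.9574, -0.1263],
       [ 0.    ,  0.    ,  0.    ,  1.    ]])}
```

View pics/top0.png

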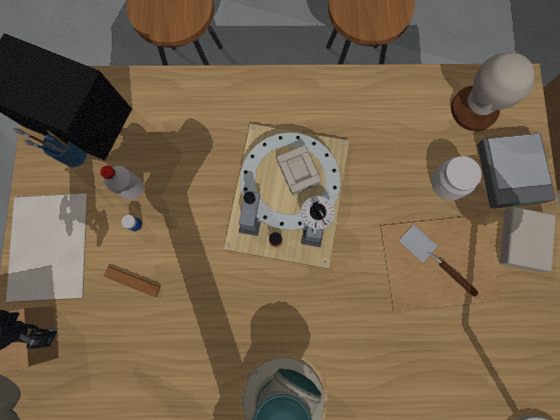

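View pics/scene0.png

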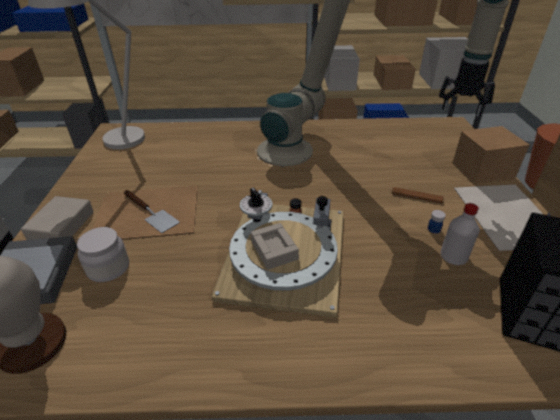

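The top view shows the pin knob at about (250,198) and the dial knob at (317,211). In the scene view they are at about (321,202) and (256,197).

```bash
cat > h.py <<'E'
import numpy as np,cv2
from scipy.spatial.transform import Rotation as R
from rig import manip
np.set_printoptions(precision=4,suppress=True)
def ray(n,px,o=None):
    c=manip.get_calibration(n);K=c['camera_matrix']
    if n=='wrist':
        T=np.eye(4);T[:3,:3]=R.from_rotvec(o['tool_rot']).as_matrix();T[:3,3]=o['position'];E=T@c['hand_eye']
    else:E=c['extrinsics']
    d=E[:3,:3]@np.linalg.solve(K,[px[0],px[1],1.]);return E[:3,3],d/np.linalg.norm(d)
def plane(r,z): return r[0]+r[1]*(z-r[0][2])/r[1][2]
def cross(rs):
    A=sum(np.eye(3)-np.outer(d,d) for _,d in rs);b=sum((np.eye(3)-np.outer(d,d))@p for p,d in rs)
    x=np.linalg.solve(A,b);return x,[np.linalg.norm((np.eye(3)-np.outer(d,d))@(x-p)) for p,d in rs]
E
python3 - <<'E'
from h import *
print('pin',cross([ray('top',(250,198)),ray('scene',(321,202))]))
print('dial',cross([ray('top',(317,211)),ray('scene',(256,197))]))
for p in [(250,125),(349,140),(329,265),(226,248)]: print(plane(ray('top',p),.02))
a=cv2.imread('pics/top0.png')[170:270,210:350];b=cv2.imread('pics/scene0.png')[180:240,230:345]
a=cv2.resize(a,None,fx=4.5,fy=4.5,interpolation=2);cv2.imwrite('pics/c.png',a)
E
```

```text
pin (array([0.5149, 0.0807, 0.1424]), [np.float64(0.00014065612784394492), np.float64(0.0001406561278439898)])
dial (array([ 0.4814, -0.0899,  0.138 ]), [np.float64(3.098782970868385e-05), np.float64(3.098782970866883e-05)])
[0.7649 0.0952 0.02  ]
[ 0.7167 -0.1966  0.02  ]
[ 0.3521 -0.1292  0.02  ]
[0.4002 0.157  0.02  ]
```

View pics/c.png

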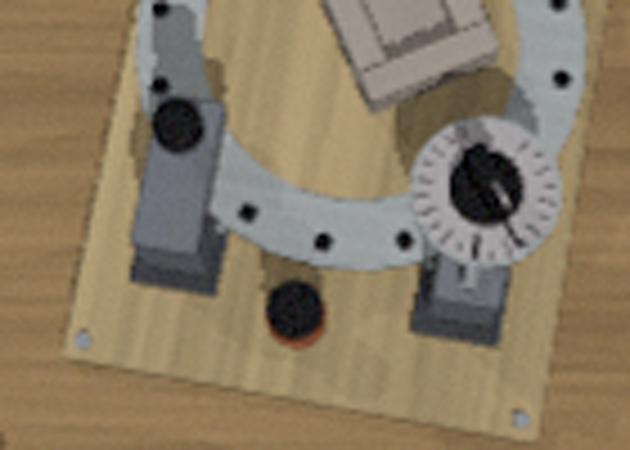

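The crop shows the bar's white line and pointer running from (487,188) to (518,245), with the zero mark and block at about (475,250). The pointer is therefore about 39° counter-clockwise of zero. The pin-to-dial distance comes out at 174 mm against 178 mm given, which is close enough. I'll move over the dial for a close look.

Emit:
carry_out:
  steps:
    - [-1,-0.0345,-0.0343,0,0,0,0]
    - [-1,-0.0345,-0.0343,0,0,0,0]
    - [-1,-0.0345,-0.0343,0,0,0,0]
    - [-1,-0.0345,-0.0343,0,0,0,0]
    - [-1,-0.0345,-0.0343,0,0,0,0]
    - [-1,-0.0345,-0.0343,0,0,0,0]
    - [-1,-0.0345,-0.0343,0,0,0,0]
    - [-1,-0.0345,-0.0343,0,0,0,0]
    - [-1,-0.0345,-0.0343,0,0,0,0]
    - [-1,-0.0345,-0.0343,0,0,0,0]
    - [-1,-0.0345,-0.0343,0,0,0,0]
    - [-1,-0.0345,-0.0343,0,0,0,0]
    - [-1,-0.0345,-0.0343,0,0,0,0]
    - [-1,-0.0345,-0.0343,0,0,0,0]
    - [-1,0,0,0,0,0,-0.178]
    - [-1,0,0,0,0,0,-0.178]
    - [-1,0,0,0,0,0,-0.178]
    - [-1,0,0,0,0,0,-0.178]
    - [-1,0,0,0,0,0,-0.178]
  grip_force: 40

```text
time: 2.48
position: [0.4834, -0.0909, 0.2478]
tool_rot: [0.801, -3.037, -0.001]
contact_force: [0.7, -0.3, 0.3]
width: 0.0856
finger_force: 0.0
```

Emit:
carry_out:
  steps:
    - [-1,0,0,0,0,0,0]
    - [-1,0,0,0,0,0,0]

```text
time: 2.72
position: [0.4836, -0.0909, 0.2481]
tool_rot: [0.789, -3.041, -0.0]
contact_force: [0.1, 0.7, 0.2]
width: 0.0851
finger_force: 0.0
```

Run:
```python
from h import *
o=manip.get_obs();im=manip.camera('wrist');cv2.imwrite('pics/w1.png',im[:,:,::-1])
np.savez('w1.npz',position=o['position'],tool_rot=o['tool_rot']);print(o['time'],o['position'],R.from_rotvec(o['tool_rot']).as_matrix())
```

```text
2.725 [ 0.4836 -0.0909  0.2481] [[-0.8738 -0.4862 -0.0004]
 [-0.4862  0.8738  0.0002]
 [ 0.0002  0.0004 -1.    ]]
```

View pics/w1.png

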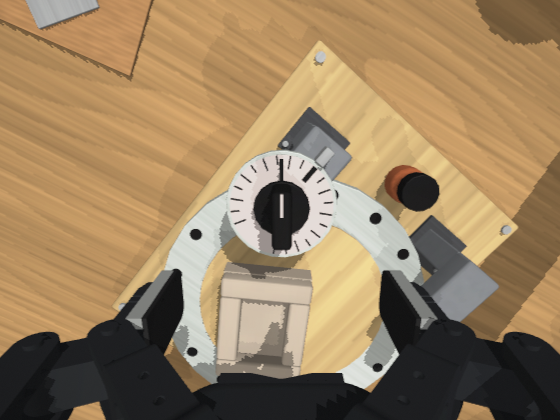

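The wrist view shows the dial face centred near (282,203). The pointer points up the image to (282,160), the thick zero mark is at (310,174) and the steel block at (325,156). The pull knob is hidden behind the right finger.

Run:
```python
from h import *
o=dict(np.load('w1.npz'));im=cv2.imread('pics/w1.png');hsv=cv2.cvtColor(im,40)
m=((hsv[:,:,1]<40)&(hsv[:,:,2]>150)).astype(np.uint8)
yy,xx=np.mgrid[:420,:560];D=(xx-282)**2+(yy-203)**2<62**2
# face outline: outermost bright edge by angle, upper part & sides
pts=[]
hue=im.astype(int);white=((im.max(2).astype(int)-im.min(2)<30)&(im.min(2)>150)&D)
for a in np.arange(-180,180,4):
    for r in np.arange(62,35,-.5):
        x,y=282+r*np.cos(np.radians(a)),203+r*np.sin(np.radians(a))
        if white[int(round(y)),int(round(x))]: pts.append((x,y));break
pts=np.float32(pts)
for _ in range(3):
    e=cv2.fitEllipse(pts);c=np.array(e[0]);r=np.linalg.norm(pts-c,axis=1);k=abs(r-np.median(r))<4;pts=pts[k]
print(e,len(pts))
for z in (.09,.1,.11,.12):
    P=np.array([plane(ray('wrist',p,o),z) for p in cv2.ellipse2Poly((0,0),(100,100),0,0,360,30)*0.0+np.array([cv2.boxPoints(e)[i] for i in [0]*13])][:1])
    b=cv2.boxPoints(e);q=[plane(ray('wrist',(b[i]+b[(i+1)%4])/2,o),z) for i in range(4)]
    print(z,np.linalg.norm(q[0]-q[2]),np.linalg.norm(q[1]-q[3]),np.mean(q,0))
c=im[135:265,220:345];cv2.imwrite('pics/w1c.png',cv2.resize(c,None,fx=4.5,fy=4.5,interpolation=2))
```

```text
((281.3292541503906, 203.22085571289062), (105.9395523071289, 110.67897033691406), 82.32018280029297) 63
0.09 0.09647970403273559 0.09721563749572248 [ 0.4872 -0.0892  0.09  ]
0.1 0.09308822751347248 0.09379829127583703 [ 0.4848 -0.0905  0.1   ]
0.11 0.08969675099420941 0.09038094505595161 [ 0.4824 -0.0919  0.11  ]
0.12 0.0863052744749463 0.08696359883606614 [ 0.48   -0.0932  0.12  ]
```

View pics/w1c.png

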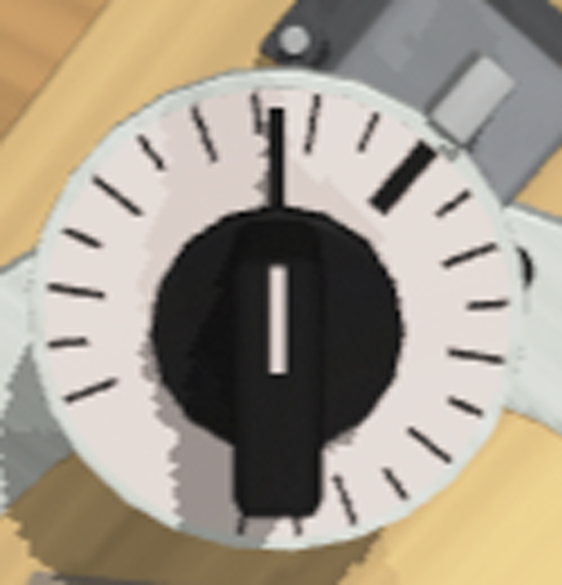

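The crop confirms that the bar is parallel to tool x and on the jaw centre line. I'll compute the turn angle from the marks and the pointer.

Run:
```python
from h import *
o=dict(np.load('w1.npz'));z=.114
f=lambda p,z=z:plane(ray('wrist',(220+p[0]/4.5,135+p[1]/4.5),o),z)[:2]
ang=lambda v:np.degrees(np.arctan2(v[1],v[0]))
# all ticks mid points: circle fit for centre
T=[(258,112),(313,122),(369,132),(453,203),(470,255),(488,304),(475,355),(465,406),(430,444),(396,484),(345,500),(91,391),(67,343),(76,291),(81,238),(117,195),(151,152),(204,133)]
ins=[f((382,208)),f((430,150))]
C=f((276,307));print('C',C)
# long-line intersections: opposite tick pairs
print('zero',[ang(q-C) for q in ins],ang(ins[1]-ins[0]))
for t in T:print(t,ang(f(t)-C).round(1),np.linalg.norm(f(t)-C).round(4))
print('bar',ang(f((277,265),.154)-f((277,375),.154)),'pointer',ang(f((277,110),.125)-f((277,205),.125)))
# block centre
print('block',ang(f((474,98),.118)-C),'board -x',180-10)
```

```text
C [ 0.4805 -0.0929]
zero [np.float64(163.10652428402162), np.float64(165.61656924700338)] 170.59566357591697
(258, 112) -145.8 0.0349
(313, 122) -161.9 0.0336
(369, 132) -178.1 0.0352
(453, 203) 150.4 0.0363
(470, 255) 134.6 0.0356
(488, 304) 119.9 0.0378
(475, 355) 105.0 0.037
(465, 406) 90.6 0.0392
(430, 444) 76.4 0.0385
(396, 484) 62.3 0.0406
(345, 500) 48.1 0.0393
(91, 391) -35.8 0.0371
(67, 343) -50.8 0.0382
(76, 291) -65.7 0.0357
(81, 238) -81.1 0.0366
(117, 195) -97.1 0.0344
(151, 152) -113.0 0.0353
(204, 133) -129.2 0.0335
bar -150.92036790770948 pointer -150.92036790770968
block 167.44969847674238 board -x 170
```

Emit:
carry_out:
  steps:
    - [-1,0.001,0,0.035,0,0,0]
    - [-1,0,0,0.035,0,0,0]
    - [-1,0,0,0.02,0,0,0]
    - [-1,0,0,0.013,0,0,0]
    - [-1,0,0,0,0,0,0]
    - [1,0,0,0,0,0,0]
    - [1,0,0,0,0,0,0]
    - [1,0,0,0,0,0,0]
    - [1,0,0,0,0,0,0]
    - [1,0,0,0,0,0,0]
    - [1,0,0,0,0,0,0]
    - [1,0,0,0,0,0,0]
    - [1,0,0,0,0,0,0]
  grip_force: 30

```text
time: 4.4
position: [0.4828, -0.0912, 0.1457]
tool_rot: [-0.793, 3.04, 0.001]
contact_force: [-2.7, 1.8, 5.3]
width: 0.0137
finger_force: 32.0
```

Emit:
carry_out:
  steps:
    - [1,0,0,0,0,0,0.085]
    - [1,0,0,0,0,0,0.085]
    - [1,0,0,0,0,0,0.085]
    - [1,0,0,0,0,0,0.085]
    - [1,0,0,0,0,0,0.085]
    - [1,0,0,0,0,0,0.085]
    - [1,0,0,0,0,0,0.085]
    - [1,0,0,0,0,0,0.085]
    - [1,0,0,0,0,0,0]
    - [1,0,0,0,0,0,0]

```text
time: 5.65
position: [0.4829, -0.0917, 0.1457]
tool_rot: [0.266, 3.13, -0.001]
contact_force: [-2.5, 1.2, 4.8]
width: 0.0132
finger_force: 31.9
```

Run:
```python
from h import *
o=manip.get_obs();x=R.from_rotvec(o['tool_rot']).as_matrix()[:,0];print(np.degrees(np.arctan2(x[1],x[0])),o['torque'],o['contact_force'])
im=manip.camera('wrist')
np.savez('w2.npz',position=o['position'],tool_rot=o['tool_rot']);cv2.imwrite('pics/w2.png',im[:,:,::-1])
c=im[60:360,130:430,::-1];cv2.imwrite('pics/w2c.png',cv2.resize(c,None,fx=2,fy=2,interpolation=2))
```

```text
170.27050927102653 [ 0.0561  0.2428 -0.0626] [-2.5245  1.2227  4.793 ]
```

View pics/w2c.png

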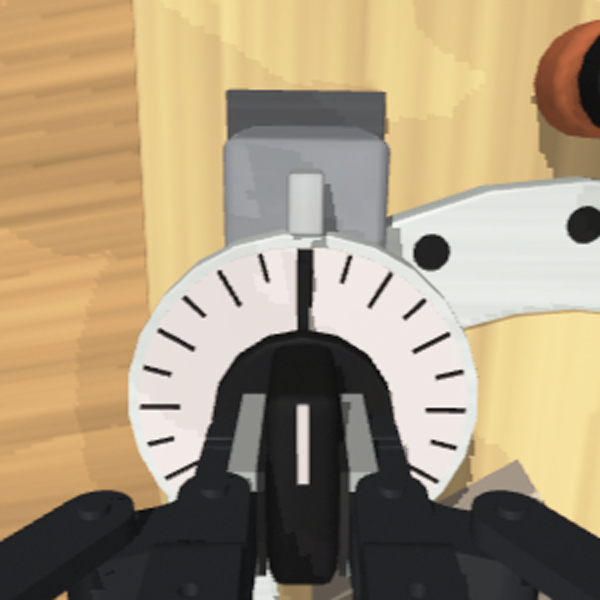

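In the crop the pointer lies on the thick zero mark at about (304,290), in line with the steel block. I'll release, rise, and move over the pin knob.

Emit:
carry_out:
  steps:
    - [-1,0,0,0,0,0,0]
    - [-1,0,0,0,0,0,0]
    - [-1,0,0,0,0,0,0]
    - [-1,0,0,0,0,0,0]
    - [-1,0,0,0,0,0,0]
    - [-1,0,0,0,0,0,0]
    - [-1,0,0,-0.015,0,0,0]
    - [-1,0,0,-0.03,0,0,0]
    - [-1,0,0,-0.03,0,0,0]
    - [-1,0,0,-0.03,0,0,0]
    - [-1,0,0.045,0,0,0,0]
    - [-1,0,0.045,0,0,0,0]
    - [-1,0,0.045,0,0,0,0]
    - [-1,0,0.043,0,0,0,0]
    - [-1,0,0,0,0,0,0]
    - [-1,0,0,0,0,0,0]

```text
time: 7.7
position: [0.5129, 0.0837, 0.251]
tool_rot: [0.265, 3.13, -0.001]
contact_force: [0.7, 0.3, -0.8]
width: 0.0851
finger_force: 0.0
```

Run:
```python
from h import *
o=manip.get_obs();im=manip.camera('wrist');cv2.imwrite('pics/w3.png',im[:,:,::-1])
np.savez('w3.npz',position=o['position'],tool_rot=o['tool_rot']);print(o['time'],o['position'],o['contact_force'])
```

```text
7.7 [0.5129 0.0837 0.251 ] [ 0.7038  0.3435 -0.8071]
```

View pics/w3.png

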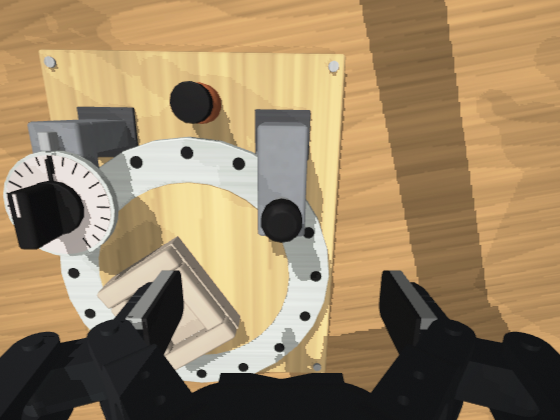

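The wrist view shows the black knob head at about (282,220), between the jaws. The dial at the left still reads zero. I'll measure the head centre.

Run:
```python
from h import *
o=dict(np.load('w3.npz'));im=cv2.imread('pics/w3.png')
m=(im.max(2)<70).astype(np.uint8);m=cv2.morphologyEx(m,cv2.MORPH_OPEN,np.ones((5,5)))
n,l,s,c=cv2.connectedComponentsWithStats(m);k=l[220,282];print(s[k],c[k])
cn,_=cv2.findContours((l==k).astype(np.uint8),0,1);e=cv2.minEnclosingCircle(cn[0]);print(e)
print('x-check',cross([ray('wrist',c[k],o),ray('top',(250,198)),ray('scene',(321,202))]))
M=R.from_rotvec(o['tool_rot']).as_matrix()
for z in (.138,.143,.148):
    p=plane(ray('wrist',c[k],o),z);print(p,M.T@(p-o['position']))
```

```text
[ 261  199   41   43 1417] [281.2802 220.1708]
((281.5, 220.0), 21.731412887573242)
x-check (array([0.5152, 0.0813, 0.1425]), [np.float64(0.0011951225312147283), np.float64(0.000765619197948238), np.float64(0.0004489874332535339)])
[0.5172 0.0821 0.138 ] [-0.0044 -0.0008  0.113 ]
[0.5155 0.0824 0.143 ] [-0.0027 -0.0008  0.108 ]
[0.5139 0.0827 0.148 ] [-0.0011 -0.0008  0.103 ]
```

Emit:
carry_out:
  steps:
    - [-1,-0.0025,-0.001,0.03,0,0,0]
    - [-1,0,0,0.03,0,0,0]
    - [-1,0,0,0.03,0,0,0]
    - [-1,0,0,0.015,0,0,0]
    - [-1,0,0,0,0,0,0]
    - [1,0,0,0,0,0,0]
    - [1,0,0,0,0,0,0]
    - [1,0,0,0,0,0,0]
    - [1,0,0,0,0,0,0]
    - [1,0,0,0,0,0,0]
    - [1,0,0,0,0,0,0]
    - [1,0,0,0,0,0,0]
    - [1,0,0,0,0,0,0]
  grip_force: 80

```text
time: 9.38
position: [0.5158, 0.0833, 0.1465]
tool_rot: [0.267, 3.128, 0.002]
contact_force: [0.2, 1.5, 5.9]
width: 0.0272
finger_force: 78.5
```

Emit:
carry_out:
  steps:
    - [1,0,0,-0.003,0,0,0]
    - [1,0,0,-0.003,0,0,0]
    - [1,0,0,-0.003,0,0,0]
    - [1,0,0,0,0,0,0]

```text
time: 9.88
position: [0.5157, 0.0832, 0.1538]
tool_rot: [0.267, 3.13, 0.002]
contact_force: [4.2, 4.0, -8.7]
width: 0.0273
finger_force: 79.2
```

Emit:
carry_out:
  steps:
    - [1,0,0,-0.003,0,0,0]
    - [1,0,0,-0.003,0,0,0]
    - [1,0,0,-0.003,0,0,0]
    - [1,0,0,-0.003,0,0,0]
    - [1,0,0,-0.002,0,0,0]
    - [1,0,0,0,0,0,0]
    - [1,0,0,0,0,0,0]

```text
time: 10.75
position: [0.5157, 0.0832, 0.167]
tool_rot: [-0.267, -3.13, -0.002]
contact_force: [5.0, 3.4, -12.2]
width: 0.0267
finger_force: 79.5
```

Emit:
carry_out:
  steps:
    - [1,0,0,-0.001,0,0,0]
    - [1,0,0,-0.001,0,0,0]
    - [1,0,0,-0.001,0,0,0]
    - [1,0,0,0,0,0,0]
    - [1,0,0,0,0,0,0]
    - [1,0,0,0,0,0,0]

```text
time: 11.5
position: [0.5157, 0.0832, 0.1687]
tool_rot: [-0.267, -3.129, -0.002]
contact_force: [6.6, 3.9, -18.5]
width: 0.0266
finger_force: 80.5
```

Run:
```python
from h import *
o=manip.get_obs();print(o['position'],o['contact_force'])
a=manip.camera('scene')[:,:,::-1][165:265,215:365];b=manip.camera('wrist')[:,:,::-1]
a=cv2.resize(a,(560,373),interpolation=2);b=cv2.resize(b[60:320,:280],(240,223),interpolation=2)
v=np.zeros((373,800,3),np.uint8);v[:,:560]=a;v[:223,560:]=b;cv2.imwrite('pics/f.png',v)
```

```text
[0.5157 0.0832 0.1687] [  6.6354   3.9333 -18.4878]
```

View pics/f.png

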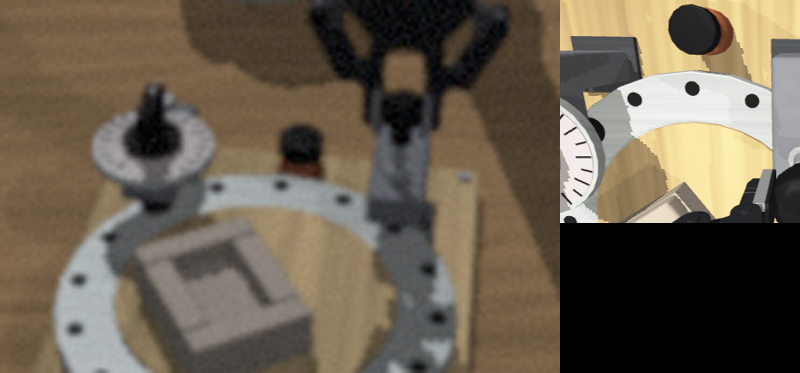

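The view shows the knob held and raised in the jaws, and the dial untouched at the left. The force jump to 18.5 N after 22 mm of travel means the pin is on its stop. I'll hand in.

```bash
python3 -c "
from rig import manip
print(manip.sign_off())"
```

```text
the job is handed in; nothing more can be done
None
```

The job is handed in: the dial was set to zero and released with the pin still seated, then the pin was drawn about 22 mm to its stop, where the gripper is holding it; the judge's verdict was not shown.

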